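# Pack and wedge a glue press

## Robot

A 7-joint arm with a two-finger parallel gripper is mounted at the origin on the work surface. World frame = base frame: x ahead of the robot, y to its left, z up, the work surface at z = 0. Lengths are in m, angles in rad, forces in N, time in s.
With the tool pointing down it reaches from about 0.425 to 0.875 m from the base axis. Payload 4.7 kg.
Tool frame: the origin (TCP) lies between the finger pads; the fingertips stand 17 mm ahead of it and the grasp point (between the pads) lies 2 mm behind it; z points along the fingers, y is the line along which they close (so a half turn about z gives the same grasp; the last joint's range is limited). The gripper opens to 87 mm and grips with 3 to 60 N. Pads are 19 mm wide; open, the fingers measure 117 mm over their backs; the gripper's body (75 mm by 190 mm) begins 51 mm behind the grasp point.
Start: joints at [0.014, 0.321, -0.07, 1.45, 0.023, 1.371, -0.057], TCP at [0.65, -0, 0.24] pointing down, gripper open.
Joint ranges: [-2.86, 2.86], [-0.3, 2.09], [-1.38, 1.24], [0.06, 2.45], [-1.56, 4.7], [0.09, 2.05], [-2.69, 2.69]. Speed limits (rad/s): [2.57, 2.57, 3.14, 3.14, 3.14, 3.14, 3.14].

## Interface

Orientations are given as a unit quaternion [w, x, y, z].
In Python, from bench import bot gives the robot as it stands.
- The arm moves only by the shell command python3 -m creep 'ROWS'. ROWS is JSON, a list of rows, each a list of 5 numbers: the finger opening in m, from 0 to 0.087, then the shift along the tool's x, y, z in m, then the turn about the tool's z in degrees. In form: [[gripper, dx, dy, dz, turn], ...]. A call has 1 to 10 rows; each row is the pose to reach, as a shift and turn from the pose commanded when the call began, along the tool's axes at that moment; what a row does not reach only later rows make up. A row lasts 1/12 s, in which the tool goes at most 41.7 mm and 7.16 degrees, less where a joint would pass 70% of its speed; a pose out of reach is approached as far as the arm can. A call with a gripper value outside its range is refused whole. The fingers move at their own pace and stop on an object; the grip force is fixed at half the most. Time passes only in rows, so rows that repeat a pose let the fingers close. It gives the time, the measured TCP pose, the force, the opening and the grip force at its end, in the units of the state.
- bot.state(): the state, without advancing time (a new reading comes with each control period).
- bot.camera(name): name is "scene" or "side" or "wrist"; returns the picture (400x640x3 uint8, blue, green, red); there is no depth.
- bot.camera_info(name): a dict with "fovy" (degrees; the focal length in pixels is half the picture's height over the tangent of half this angle, whatever the lens; pixels are square), "cx", "cy" (the principal point, pixels), "k1" (the pictures are not rectified: a ray, as slopes to the right and down, at radius r is drawn at 1 + k1 r^2 times it, then the intrinsics apply), "T" (4x4, takes a point from camera to world coordinates). Camera axes: x right, y down, z forward; pixel columns grow to the right and rows downward; lengths in m; the calibration is good to about 2 mm. A picture is of the moment at which its call begins: read the wrist's pose just before it. camera_info takes no time and is no camera call; for the wrist camera it gives the pose at the moment of the call.
- bot.sign_off(): hands the job in; it is judged then, once.
Trained networks look in the newest picture that a camera, given by its name, has taken for a name from the list of things; names that differ only in an ending like _2 or _b are one class to them, and where a whole thing is asked for, a point or a joint stands for the part that bears it (a point fixed in the world has none). Each returns a list of dicts, best first, with "score" (0 to 1); they miss things now and then, are a little off and sometimes report something else, mostly with a low value. They report only what shows in the picture. A call takes as long as a camera call. They do not tell look-alikes from the thing itself.
- bot.find_in(camera, label): "rect" ([left, top, right, bottom] in pixels, round what is visible of it).
- bot.trace(camera, label): "pixels" (400x640 bool, what is visible of it) and "rect" ([left, top, right, bottom] in pixels, round what is visible of it).
- bot.pinpoint(camera, label): "xy" ([column, row] in pixels: a listed point, or the origin of a listed thing).
The state is a dict: "time": time; "q": joint angles; "qvel": joint speeds; "tau": joint torques, N m; "ee_pos": TCP position; "tcp_rot": TCP orientation; "contact_force": force on the tool from outside, world axes, zero at the start; "moment": the same for the moment, N m; "width": finger opening in m; "gripper_force": force on a finger pad.
Only numpy, scipy, OpenCV 4.12 (cv2) and the standard library are available. Lean on these libraries where they do the work, as an engineer would, in place of code of your own. Each camera call takes 0.05 s, during which the arm holds its last target. There are 200 camera calls.

## Task

Clamp the glued-up block in the small press: lay plywood strips flat on the block under the sprung bar, one on top of another and each slid right back to the stop, until the gap left is thinner than the wedge's thick end yet still takes its thin nose. Then slide the wedge in nose first, flat on the strips, until you feel it bite and the bar has risen about 3 mm (never driving the bar up to 8 mm), and finish while still gripping the wedge there, holding the stack tight; leave the other things on the table alone.

Things in the scene. Friction and masses are not known exactly. Their poses are not given: they have to be found in the camera images.
- press: wooden glue press fixed to the table. Origin on the table top below the middle of the bar's front edge; x points level into the gap, away from the robot, y left along the bar. Base: x -30 to 110 mm, 160 wide, 20 thick. Back stop: upright face 50 mm wide at x = 75, 55 mm above the table. Posts 12 mm thick at x = 25, y = +-58, 104 mm high. Bar: x 0 to 50, 150 wide, 20 thick
- wedge_nose (a point): middle of the wedge's thin edge, at its underside
- bar (a joint): how far the press's aluminium bar has risen, m: 0 at rest, 0.010 at most. At rest its underside is 60 mm above the table; springs hold it down: it starts to rise at about 3.6 N and takes 0.8 N more per mm
- block: glued-up wooden block fixed in the press under the bar. Origin on its TOP face, below the bar's front edge; that face runs from press x = -30 to 75 mm, 64 mm wide. Its height differs each time: the gap from its top up to the bar is 19 to 32 mm
- wedge: loose wooden wedge 135 mm long, 30 wide, flat underside. The butt is 75 mm long and 20 high; from it the top slopes down over 60 mm to a nose 5 mm high (1 in 4). Origin on the underside at the grip place in the butt: nose 110 mm from it along +x, butt end 25 mm along -x. Starts flat on the table, nose roughly away from the robot
- strip0: plain plywood packing strip 135 x 26 x 8 mm (three alike), loose, lying flat on the table; origin at the middle of its underside, x along its length. Pushed home against the stop, its middle is at press x = 7.5 mm and about 60 mm of it stick out in front
- strip1: another such strip
- strip2: another such strip
- tape: bystander, to be left alone: roll of black tape lying flat, 90 mm across, 24 mm high; origin under its centre
- pliers: bystander, to be left alone: small pliers with red grips, about 120 mm long, lying flat; origin under the rivet
- pencil: bystander, to be left alone: yellow pencil, 200 mm long, lying; origin under its middle
- tub: bystander, to be left alone: clear round bead tub, 60 mm across, 35 mm high; origin under its centre
- cup: bystander, to be left alone: upright paper cup, 72 mm across the rim, 90 mm high; origin under its centre
- engraver: bystander, to be left alone: black handheld rotary engraver, about 160 mm long, 34 mm high, lying; origin under its body
Things that resemble listed ones, but are neither listed nor needed, are in the scene too. What is shaped like the strip1 but grey or purple is not meant. What is shaped like the wedge but purple is not meant.

How it is judged:
On the way, in this order (a step that is already met when the one before it is completed fails the run):
1. a strip lies under the bar, slid back to the stop ((((x of strip0 in the frame of press between -0.004 and 0.02 m and y of strip0 in the frame of press between -0.022 and 0.022 m and angle between the x axis of strip0 and the x axis of press, either way round below 0.2 rad and z of strip0 in the frame of press between 0.02 and 0.06 m) and linear speed of strip0 below 0.02 m/s) or ((x of strip1 in the frame of press between -0.004 and 0.02 m and y of strip1 in the frame of press between -0.022 and 0.022 m and angle between the x axis of strip1 and the x axis of press, either way round below 0.2 rad and z of strip1 in the frame of press between 0.02 and 0.06 m) and linear speed of strip1 below 0.02 m/s) or ((x of strip2 in the frame of press between -0.004 and 0.02 m and y of strip2 in the frame of press between -0.022 and 0.022 m and angle between the x axis of strip2 and the x axis of press, either way round below 0.2 rad and z of strip2 in the frame of press between 0.02 and 0.06 m) and linear speed of strip2 below 0.02 m/s))), for 0.2 s.
2. the wedge, nose first under the bar, lifts the bar (x of wedge_nose in the frame of press above 0.008 m and y of wedge_nose in the frame of press between -0.025 and 0.025 m and angle between the x axis of wedge and the x axis of press, either way round below 0.25 rad and contact force between wedge and press above 1.5 N and value of joint bar above 0.001 m), for 0.1 s.
At the end, for the whole second after the job is handed in: Fingers hold the resting wedge (>2 N), nose >8 mm under the bar, straight to 0.25 rad, pressing the press (>1.5 N) and a strip in place (>1 N); bar up 1.5-6 mm; each strip in place (within 12 mm of the stop, 22 mm of the middle, 0.2 rad) or >100 mm from the press origin (x of wedge_nose in the frame of press above 0.008 m and y of wedge_nose in the frame of press between -0.025 and 0.025 m and angle between the x axis of wedge and the x axis of press, either way round below 0.25 rad and contact force between wedge and press above 1.5 N and value of joint bar between 0.0015 and 0.006 m and (((x of strip0 in the frame of press between -0.004 and 0.02 m and y of strip0 in the frame of press between -0.022 and 0.022 m and angle between the x axis of strip0 and the x axis of press, either way round below 0.2 rad and z of strip0 in the frame of press between 0.02 and 0.06 m) and contact force between wedge and strip0 above 1 N) or ((x of strip1 in the frame of press between -0.004 and 0.02 m and y of strip1 in the frame of press between -0.022 and 0.022 m and angle between the x axis of strip1 and the x axis of press, either way round below 0.2 rad and z of strip1 in the frame of press between 0.02 and 0.06 m) and contact force between wedge and strip1 above 1 N) or ((x of strip2 in the frame of press between -0.004 and 0.02 m and y of strip2 in the frame of press between -0.022 and 0.022 m and angle between the x axis of strip2 and the x axis of press, either way round below 0.2 rad and z of strip2 in the frame of press between 0.02 and 0.06 m) and contact force between wedge and strip2 above 1 N)) and ((x of strip0 in the frame of press between -0.004 and 0.02 m and y of strip0 in the frame of press between -0.022 and 0.022 m and angle between the x axis of strip0 and the x axis of press, either way round below 0.2 rad and z of strip0 in the frame of press between 0.02 and 0.06 m) or horizontal distance between strip0 and press above 0.1 m) and ((x of strip1 in the frame of press between -0.004 and 0.02 m and y of strip1 in the frame of press between -0.022 and 0.022 m and angle between the x axis of strip1 and the x axis of press, either way round below 0.2 rad and z of strip1 in the frame of press between 0.02 and 0.06 m) or horizontal distance between strip1 and press above 0.1 m) and ((x of strip2 in the frame of press between -0.004 and 0.02 m and y of strip2 in the frame of press between -0.022 and 0.022 m and angle between the x axis of strip2 and the x axis of press, either way round below 0.2 rad and z of strip2 in the frame of press between 0.02 and 0.06 m) or horizontal distance between strip2 and press above 0.1 m) and contact force between the fingers and wedge above 2 N and linear speed of wedge below 0.01 m/s); the arm keeps its last pose, push and grip.
It fails at once if the bar is driven up by 8 mm or more (value of joint bar above 0.008 m).
It fails at once if a bystander (tape, pliers, pencil, tub, cup or engraver) is pushed aside by more than 30 mm (distance of any of tape, pliers, pencil, tub, cup, engraver from where it was at the start of the episode above 0.03 m).
It also fails if it takes over 72 s, if anything falls off the work surface, if the arm or the gripper's body presses on something with over 40 N, if the wrist force passes 120 N, or if a joint passes its speed limit or range.

## Working session

There is one attempt and no reset: what is moved stays moved. The work goes in short steps, Python scripts to look and compute and a shell command to move; the robot and the scene stay as the last step left them, time stands still between calls to the robot, and variables do not carry over. Pictures are saved under pics/ and viewed, at most 10 in all, crops included, and the job is handed in when it is done.

```bash
mkdir -p pics; ls; cat > h.py <<'E'
import numpy as np, cv2
from bench import bot
def K(n):
    i=bot.camera_info(n); f=200/np.tan(np.radians(i["fovy"])/2); return i,f
def ray(n,p,i=None):
    i=i or bot.camera_info(n); f=200/np.tan(np.radians(i["fovy"])/2)
    d=np.array([(p[0]-i["cx"])/f,(p[1]-i["cy"])/f]); u=d.copy()
    for _ in range(20): u=d/(1+i["k1"]*(u@u))
    T=np.array(i["T"]); r=T[:3,:3]@np.array([u[0],u[1],1]); return T[:3,3],r/np.linalg.norm(r)
def onz(n,p,z,i=None):
    o,r=ray(n,p,i); return o+r*(z-o[2])/r[2]
def proj(n,P,i=None):
    i=i or bot.camera_info(n); f=200/np.tan(np.radians(i["fovy"])/2); T=np.array(i["T"])
    c=T[:3,:3].T@(np.array(P)-T[:3,3]); u=c[:2]/c[2]; u=u*(1+i["k1"]*(u@u)); return u*f+[i["cx"],i["cy"]]
def tri(rays):
    A=np.zeros((3,3));b=np.zeros(3)
    for o,r in rays: M=np.eye(3)-np.outer(r,r);A+=M;b+=M@o
    X=np.linalg.solve(A,b); return X,[np.linalg.norm(np.cross(X-o,r)) for o,r in rays]
E
python3 - <<'E'
from h import *
np.set_printoptions(precision=3,suppress=True)
for n in("scene","side","wrist"):
    im=bot.camera(n); cv2.imwrite(f"pics/{n}0.png",im); i=bot.camera_info(n); print(n,i["fovy"],i["k1"],np.array(i["T"])[:3].tolist())
    for l in("wedge","strip0","press","block"):
        for d in bot.trace(n,l)[:7]:
            ys,xs=np.nonzero(d["pixels"]); 
            c=(xs.mean(),ys.mean()); print(l,round(d["score"],2),np.array(d["rect"]).round(),np.round(c),onz(n,c,0.008),im[ys,xs].mean(0).round())
a=cv2.imread("pics/scene0.png");
E
```

```text
pics
scene 54.86082081001322 -0.08489411987298831 [[0.2548569514485982, 0.5840513332067087, -0.7706698219586603, 1.4462091593438788], [0.9667120482660929, -0.13517235736035474, 0.21724697821332187, -0.23292580798245818], [0.022710130679982413, -0.800382704701389, -0.5990590755337802, 0.7811003058134168]]
wedge 0.88 [359. 205. 380. 231.] [370. 217.] [0.53  0.196 0.008] [124. 208. 232.]
wedge 0.59 [347. 181. 364. 198.] [356. 189.] [0.36  0.205 0.008] [187.  68. 159.]
wedge 0.15 [304. 234. 324. 255.] [312. 243.] [ 0.607 -0.019  0.008] [36. 60. 98.]
strip0 0.71 [228. 193. 262. 206.] [247. 197.] [ 0.326 -0.183  0.008] [174. 181. 191.]
strip0 0.62 [166. 204. 204. 212.] [185. 206.] [ 0.332 -0.392  0.008] [190.  96. 189.]
strip0 0.61 [236. 217. 247. 244.] [243. 231.] [ 0.508 -0.213  0.008] [165. 239. 249.]
strip0 0.6 [397. 197. 413. 222.] [404. 212.] [0.528 0.32  0.008] [152. 221. 235.]
strip0 0.58 [198. 224. 217. 253.] [209. 237.] [ 0.508 -0.318  0.008] [166. 241. 251.]
press 0.61 [283. 211. 348. 271.] [315. 243.] [ 0.612 -0.01   0.008] [112. 154. 195.]
press 0.38 [398. 200. 414. 224.] [404
[... 1048 characters left out ...]
 [412. 206.] [ 0.315 -0.173  0.008] [113. 119. 130.]
press 0.63 [249. 170. 316. 236.] [284. 205.] [ 0.638 -0.028  0.008] [110. 137. 169.]
block 0.56 [287. 201. 312. 218.] [302. 209.] [ 0.587 -0.031  0.008] [42. 62. 96.]
wrist 60.18519175943553 0.02366524940552352 [[0.9999993238386665, -0.0005626756639538966, -0.0010177024639219123, 0.6516996956952885], [-0.0008084554478441544, -0.9654439102821849, -0.26060967460712425, 0.06960447105724085], [-0.0008358959245802066, 0.2606103211600407, -0.96544371238455, 0.38529306997130736]]
press 0.57 [234. 105. 367. 257.] [303. 177.] [ 0.631 -0.013  0.008] [139. 170. 209.]
block 0.67 [234. 147. 333. 214.] [289. 182.] [ 0.615 -0.019  0.008] [ 34.  57. 102.]
```

```bash
python3 - <<'E'
import cv2,numpy as np
a=cv2.imread("pics/scene0.png")[170:300,150:430]; b=cv2.imread("pics/side0.png")[140:345,225:460]
a=cv2.resize(a,(600,279)); b=cv2.resize(b,(367,320),interpolation=2)
a=cv2.resize(cv2.imread("pics/scene0.png")[175:300,155:425],(583,270)); 
c=np.zeros((600,583,3),np.uint8); c[:270]=a; c[275:275+320,:367]=b; cv2.imwrite("pics/m0.png",c)
E
```

```text
(no output)
```

View pics/m0.png

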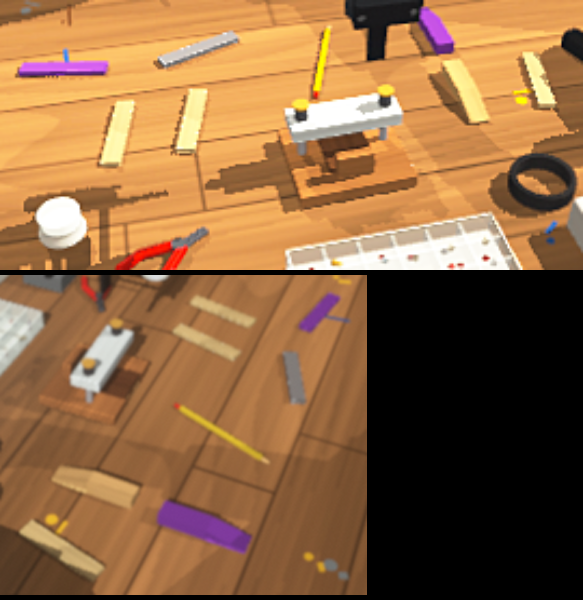

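View pics/wrist0.png

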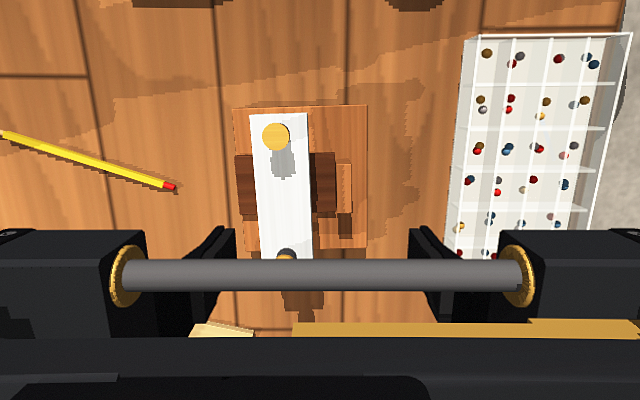

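The scene view shows the press in the middle with its dark block at about (312,243). There are three pale strips, at (243,231), (209,237) and (404,212), and the pale wedge at (370,217). Look-alikes:
- **Strip:** the grey one at (247,197) and the purple one at (185,206).
- **Wedge:** the purple one at (356,189).

I choose the pale ones. The wrist view shows the press at (300,180), its x axis roughly along image right.

```bash
python3 - <<'E'
from h import *
from scipy.spatial.transform import Rotation as R
s=bot.state(); q=s["tcp_rot"]; print(s["time"],s["ee_pos"],R.from_quat([*q[1:],q[0]]).as_matrix().round(3), s["width"])
np.set_printoptions(precision=3,suppress=True)
# orientation via min area rect of masks, both cams, z=.008
for n in("scene","side"):
    bot.camera(n)
    for l in("wedge","strip0","tape","cup","tub","engraver","pliers"):
        for d in bot.trace(n,l):
            if d["score"]<.5: continue
            ys,xs=np.nonzero(d["pixels"]); P=np.array([onz(n,p,.008)[:2] for p in zip(xs,ys)]).astype(np.float32)
            print(n,l,round(d["score"],2),P.min(0),P.max(0),*cv2.minAreaRect(P))
E
```

```text
0.75 [ 6.50023286e-01 -2.58473856e-05  2.39610810e-01] [[ 0.  1.  0.]
 [ 1. -0. -0.]
 [-0.  0. -1.]] 0.08740382282462503
scene wedge 0.7 [0.446 0.175] [0.606 0.217] (0.5262227058410645, 0.19761362671852112) (0.03932184725999832, 0.15944010019302368) 87.57659912109375
scene wedge 0.69 [0.291 0.183] [0.424 0.226] (0.35787713527679443, 0.20473702251911163) (0.04224485903978348, 0.13292555510997772) 89.29641723632812
scene strip0 0.79 [ 0.436 -0.337] [ 0.573 -0.294] (0.5047691464424133, -0.3175216317176819) (0.02876169979572296, 0.13609443604946136) 78.56583404541016
scene strip0 0.74 [ 0.431 -0.237] [ 0.57  -0.185] (0.4999310076236725, -0.2110901027917862) (0.02763632871210575, 0.14086011052131653) 75.81169128417969
scene strip0 0.73 [0.454 0.294] [0.593 0.349] (0.5231727361679077, 0.3217652142047882) (0.029145555570721626, 0.14008262753486633) 77.97088623046875
scene strip0 0.59 [ 0.308 -0.459] [ 0.359 -0.332] (0.32824382185935974, -0.39528900384902954) (0.1309950351715088, 0.03427683189511299) 76.96538543701172
scene strip0 0.52 [ 0.283 -0.246] [ 0.366 -0.116] (0.32388004660606384, -0
[... 2217 characters left out ...]
274] (0.7400409579277039, 0.22579199075698853) (0.0880357176065445, 0.10591401159763336) 31.47149658203125
side cup 0.65 [0.639 0.299] [0.756 0.419] (0.6942640542984009, 0.35727939009666443) (0.07562591135501862, 0.14200052618980408) 49.2195930480957
side cup 0.55 [ 0.312 -0.021] [0.473 0.041] (0.39247626066207886, 0.011795077472925186) (0.010181527584791183, 0.17114238440990448) 70.18960571289062
side engraver 0.94 [0.431 0.388] [0.588 0.469] (0.5119073390960693, 0.43658357858657837) (0.16289646923542023, 0.05160452425479889) 19.512239456176758
side engraver 0.6 [ 0.64 -0.46] [ 0.715 -0.351] (0.678744375705719, -0.4062132239341736) (0.0557556077837944, 0.10992364585399628) 21.94745445251465
```

```bash
python3 -m creep '[[0.06,-0.2,-0.2,0.06,104],[0.06,-0.2,-0.2,0.06,104],[0.06,-0.2,-0.2,0.06,104],[0.06,-0.2,-0.2,0.06,104],[0.06,-0.2,-0.2,0.06,104],[0.06,-0.2,-0.2,0.06,104],[0.06,-0.2,-0.2,0.06,104],[0.06,-0.2,-0.2,0.06,104],[0.06,-0.2,-0.2,0.06,104],[0.06,-0.2,-0.2,0.06,104]]'
python3 -m creep '[[0.06,0,0,0,33],[0.06,0,0,0,33],[0.06,0,0,0,33],[0.06,0,0,0,33],[0.06,0,0,0,33],[0.06,0,0,0,33]]'
cat >> h.py <<'E'
from scipy.spatial.transform import Rotation as R
np.set_printoptions(precision=4,suppress=True)
def pose():
    s=bot.state(); q=s["tcp_rot"]; return s,np.array(s["ee_pos"]),R.from_quat([*q[1:],q[0]]).as_matrix()
def strips(z=.008,lab="strip0"):
    i=bot.camera_info("wrist"); im=bot.camera("wrist"); out=[]
    for d in bot.trace("wrist",lab):
        ys,xs=np.nonzero(d["pixels"]); c=im[ys,xs].mean(0)
        P=np.array([onz("wrist",p,z,i)[:2] for p in zip(xs,ys)]).astype(np.float32)
        (cx,cy),(w,h),a=cv2.minAreaRect(P)
        if w<h: w,h=h,w;a+=90
        a=(a+90)%180-90; u=np.array([np.cos(np.radians(a)),np.sin(np.radians(a))])
        print(round(d["score"],2),np.round(d["rect"]),c.round(),"ctr",np.array([cx,cy]),"size",np.array([w,h]),"deg",round(a,1)); out.append((cx,cy,a))
    return im,out
E
python3 - <<'E'
from h import *
s,p,M=pose(); print(s["time"],p,M,s["q"])
im,o=strips(); cv2.imwrite("pics/w1.png",im)
E
```

```text
time: 2.38
ee_pos: [0.4494, -0.2008, 0.1798]
tcp_rot: [-0.0, 0.988, 0.156, 0.0]
contact_force: [-0.2, 0.4, -0.8]
width: 0.0599
gripper_force: 0.0
time: 2.88
ee_pos: [0.4501, -0.2001, 0.1798]
tcp_rot: [0.0, 0.992, -0.128, 0.0]
contact_force: [0.7, -0.8, -0.7]
width: 0.0599
gripper_force: 0.0
2.8833 [ 0.4501 -0.2001  0.1798] [[ 0.9672 -0.2542  0.0004]
 [-0.2542 -0.9672 -0.0001]
 [ 0.0004  0.     -1.    ]] [ 0.2089  0.0238  0.158   1.9178 -0.004   1.1999 -1.4595]
0.9 [288. 289. 375. 322.] [172. 176. 183.] ctr [ 0.3169 -0.1747] size [0.0946 0.0301] deg -69.7
0.88 [419.   8. 454. 170.] [176. 236. 250.] ctr [ 0.4997 -0.3164] size [0.1353 0.0297] deg -11.3
0.73 [306.  49. 338. 202.] [183. 242. 253.] ctr [ 0.4956 -0.2114] size [0.1343 0.0268] deg -13.8
0.53 [569. 233. 604. 257.] [173.  61. 144.] ctr [ 0.3229 -0.434 ] size [0.031  0.0192] deg 77.8
```

View pics/w1.png

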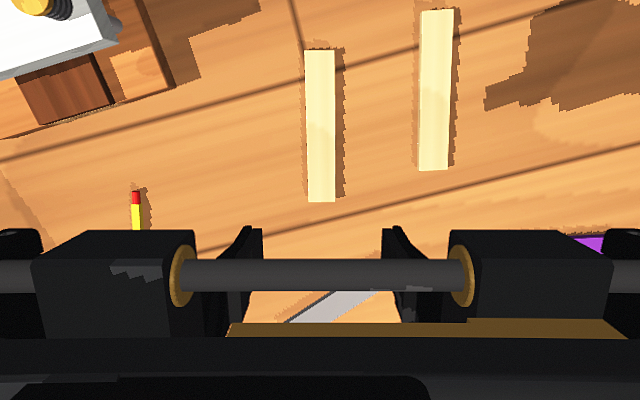

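The picture shows two pale strips, at (320,125) and (437,90), with the pencil's red end at (136,195) and the press at upper left. The nearer strip measures 134 x 27 mm at z = 8 mm, which matches the description. I'll take it by its near end.

```bash
python3 -m creep '[[0.06,-0.003,0,0.04,-1],[0.06,-0.003,0,0.08,-1],[0.06,-0.003,0,0.12,-1],[0.06,-0.003,0,0.15,-1],[0.06,-0.003,0,0.161,-1],[0.06,-0.003,0,0.161,-1],[0,-0.003,0,0.161,-1],[0,-0.003,0,0.161,-1],[0,-0.003,0,0.161,-1],[0,-0.003,0,0.161,-1]]'
python3 -m creep '[[0,0,0,0,0],[0,0,0,0,0],[0,0,0,-0.03,0],[0,0,0,-0.07,0],[0,0,0,-0.11,0],[0,0,0,-0.15,0],[0,0,0,-0.16,0],[0,0,0,-0.16,0]]'
```

```text
time: 3.82
ee_pos: [0.4475, -0.1994, 0.019]
tcp_rot: [0.0, 0.993, -0.118, 0.0]
contact_force: [0.4, -0.3, 0.0]
width: 0.0409
gripper_force: 0.0
time: 4.48
ee_pos: [0.4496, -0.2002, 0.1827]
tcp_rot: [0.001, 0.993, -0.119, 0.004]
contact_force: [1.0, -0.2, 0.1]
width: 0.025
gripper_force: 30.0
```

```bash
python3 -m creep '[[0,-0.025,-0.19,0,-14],[0,-0.025,-0.19,0,-14],[0,-0.025,-0.19,0,-14],[0,-0.025,-0.19,0,-14],[0,-0.025,-0.19,0,-14],[0,-0.025,-0.19,0,-14],[0,-0.025,-0.19,0,-14]]'
python3 - <<'E'
from h import *
s,p,M=pose(); print(s["time"],p,M[:,0])
im=bot.camera("wrist"); cv2.imwrite("pics/w2.png",im)
for l in("press","block","bar"):
    for d in bot.trace("wrist",l)[:2]: print(l,d["score"],d["rect"])
    for d in bot.pinpoint("wrist",l)[:2]: print(l,d)
E
```

```text
time: 5.07
ee_pos: [0.4666, -0.0073, 0.1768]
tcp_rot: [0.0, 1.0, 0.005, -0.001]
contact_force: [-0.1, 0.0, -0.5]
width: 0.0249
gripper_force: 30.0
5.0667 [ 0.4666 -0.0073  0.1768] [ 0.9999  0.0107 -0.0029]
press 0.9 [219.8, 0.9, 458.6, 75.8]
press 0.72 [616.1, 160.3, 640.0, 220.0]
block 0.88 [351.7, 16.2, 374.9, 72.8]
bar 0.64 [220.7, 1.1, 456.3, 22.7]Traceback (most recent call last):
  File "<stdin>", line 6, in <module>
ValueError: it knows: block, cup, engraver, pencil, pliers, press, strip, tape, tub, wedge, wedge_nose
```

View pics/w2.png

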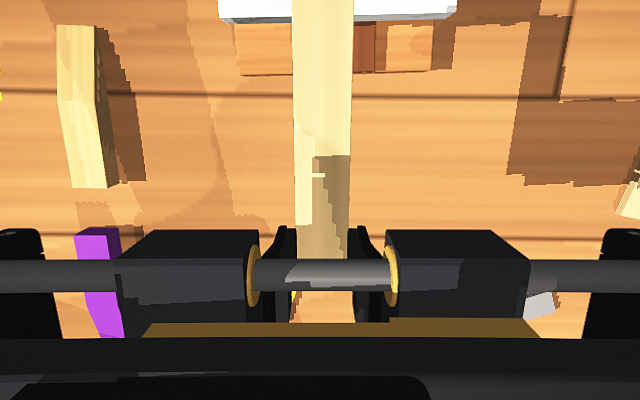

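The strip is held straight ahead along the image's middle. The press's front edge is at row 75 (columns 240-430), the bar at rows 0-20, and the wedge at (85,105). I'll take two views nearer the press.

```bash
cat > v.py <<'E'
import sys; from h import *; import json
n=sys.argv[1]; i=bot.camera_info("wrist"); im=bot.camera("wrist"); cv2.imwrite(f"pics/{n}.png",im)
json.dump({k:np.array(x).tolist() for k,x in i.items()},open(f"{n}.json","w"))
for l in("press","block"):
    for d in bot.trace("wrist",l)[:2]: print(l,d["score"],d["rect"])
E
python3 -m creep '[[0,0.06,-0.06,-0.04,0],[0,0.06,-0.06,-0.04,0],[0,0.06,-0.06,-0.04,0],[0,0.06,-0.06,-0.04,0]]'
python3 v.py a
python3 -m creep '[[0,0,0.1,0,0],[0,0,0.1,0,0],[0,0,0.1,0,0],[0,0,0.1,0,0]]'
python3 v.py b
python3 -c "
import cv2,numpy as np
a,b=[cv2.imread(f'pics/{k}.png')[:240] for k in 'ab']
cv2.imwrite('pics/ab.png',cv2.resize(np.vstack([a,b]),(800,600)))"
```

```text
time: 5.7
ee_pos: [0.5296, 0.0542, 0.2201]
tcp_rot: [-0.001, 1.0, 0.005, 0.002]
contact_force: [-0.1, -0.0, -0.8]
width: 0.0252
gripper_force: 30.0
press 0.9 [355.1, 1.4, 516.8, 145.8]
block 0.79 [361.3, 23.5, 433.8, 147.3]
time: 6.18
ee_pos: [0.526, -0.0563, 0.2179]
tcp_rot: [0.001, 1.0, -0.002, -0.001]
contact_force: [-0.7, -0.7, -0.2]
width: 0.0251
gripper_force: 30.0
press 0.89 [170.1, 0.0, 364.1, 145.1]
```

View pics/ab.png

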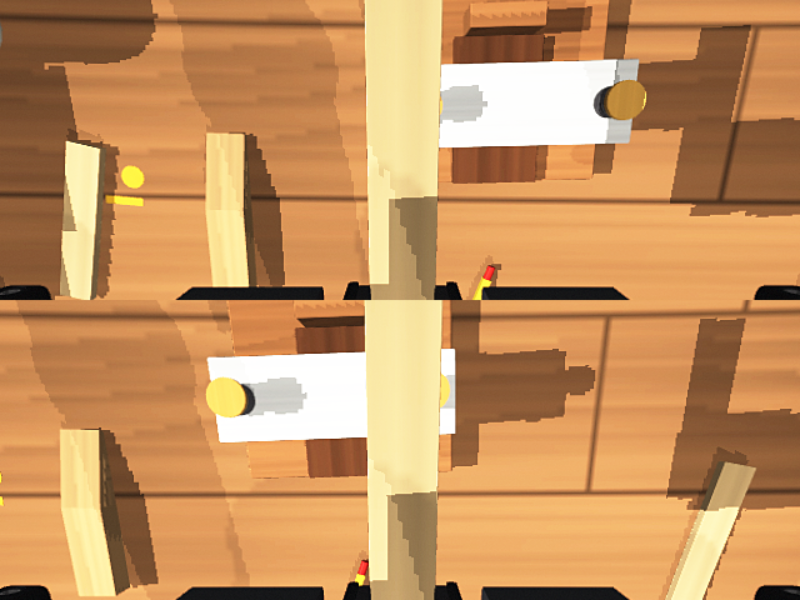

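View a (top half) shows the bar's right end at (637,60)-(630,143) and the block's front-right corner at (537,180). View b (bottom half) shows the bar's left end at (207,358)-(218,441), its right end at (455,349)-(455,433), the block's front-left corner at (308,477) and the base's at (252,478). I'll fit the press pose and the block height from these.

```bash
cat > fit.py <<'E'
from h import *; import json
from scipy.optimize import least_squares
I={k:json.load(open(k+".json")) for k in "ab"}
ob=[("a",(637,60),(50,-75,80)),("a",(630,143),(0,-75,80)),("b",(207,58),(50,75,80)),("b",(218,141),(0,75,80)),("b",(455,133),(0,-75,80)),("b",(455,49),(50,-75,80)),
("a",(537,181),(-30,-32,None)),("b",(308,177),(-30,32,None)),("a",(592,179),(-30,-80,20)),("b",(252,178),(-30,80,20))]
def W(v,P):
    x,y,t,h=v; z=h if P[2] is None else P[2]/1e3; c,s=np.cos(t),np.sin(t)
    return [x+(c*P[0]-s*P[1])/1e3,y+(s*P[0]+c*P[1])/1e3,z]
f=lambda v:np.concatenate([proj("",W(v,P),I[k])-np.array(p)*.8 for k,p,P in ob])
r=least_squares(f,[.59,-.015,0,.035],loss="soft_l1"); print(r.x,np.degrees(r.x[2])); print(f(r.x).reshape(-1,2).round(1))
s,p,M=pose(); print(p,M.round(4).tolist())
E
python3 fit.py
```

```text
[ 0.5906 -0.0173  0.029   0.0309] 1.6592966292293205
[[ 2.  -1.2]
 [-0.6 -0.1]
 [-0.1 -0.9]
 [ 1.2  0.8]
 [-0.   0.8]
 [-0.  -0.4]
 [-0.9  0.7]
 [-0.3  0.7]
 [ 0.5 -0.1]
 [-1.8  0.2]]
[ 0.5269 -0.0483  0.2181] [[1.0, 0.0055, -0.001], [0.0055, -1.0, 0.0008], [-0.001, -0.0008, -1.0]]
```

The fit is good to 1-2 px: press at (0.5906, -0.0173), yaw 1.7°, block top about 31 mm. That leaves a gap of about 29 mm, so two strips. Now I insert the first one.

```bash
python3 -m creep '[[0,-0.03,-0.009,0,-0.5],[0,-0.07,-0.02,0,-1.4],[0,-0.088,-0.027,0.02,-1.4],[0,-0.088,-0.027,0.06,-1.4],[0,-0.088,-0.027,0.1,-1.4],[0,-0.088,-0.027,0.135,-1.4],[0,-0.088,-0.027,0.158,-1.4],[0,-0.088,-0.027,0.158,-1.4],[0,-0.088,-0.027,0.158,-1.4]]'
cat > pr.py <<'E'
from h import *
X=np.array([.5906,-.0173]);t=.029
s,p,M=pose(); c,sn=np.cos(t),np.sin(t); d=p[:2]-X
print("t",s["time"],"TCP press xy mm",(np.array([c*d[0]+sn*d[1],-sn*d[0]+c*d[1]])*1e3).round(1),"z",(p[2]*1e3).round(1),"yaw rel",np.degrees(np.arctan2(M[1,0],M[0,0])-t).round(2),"tilt",M[2,0].round(4),"F",np.array(s["contact_force"]).round(1),"w",s["width"])
E
python3 pr.py
```

```text
time: 7.08
ee_pos: [0.4385, -0.0208, 0.0599]
tcp_rot: [-0.0, 1.0, 0.017, -0.001]
contact_force: [-0.5, 0.0, -0.3]
width: 0.0253
gripper_force: 30.0
t 7.0833 TCP press xy mm [-152.1    0.9] z 59.9 yaw rel 0.23 tilt -0.0028 F [-0.5  0.  -0.3] w 0.025310288057027144
```

```bash
python3 -m creep '[[0,0.02,0.001,0.001,0],[0,0.04,0.001,0.001,0],[0,0.06,0.001,0.001,0],[0,0.08,0.001,0.001,0],[0,0.095,0.001,0.001,0],[0,0.1,0.001,0.001,0],[0,0.1,0.001,0.001,0]]'; python3 pr.py
python3 -m creep '[[0,0.001,0,0.002,0],[0,0.002,0,0.004,0],[0,0.003,0,0.006,0],[0,0.003,0,0.006,0]]';python3 pr.py
```

```text
time: 7.67
ee_pos: [0.542, -0.0192, 0.0616]
tcp_rot: [-0.0, 1.0, 0.016, 0.002]
contact_force: [0.4, 0.8, -0.7]
width: 0.0251
gripper_force: 30.0
t 7.6667 TCP press xy mm [-48.7  -0.5] z 61.6 yaw rel 0.17 tilt 0.0039 F [ 0.4  0.8 -0.7] w 0.025058822500879086
time: 8.0
ee_pos: [0.5418, -0.0198, 0.0532]
tcp_rot: [0.0, 1.0, 0.015, -0.0]
contact_force: [-0.4, 1.0, -0.5]
width: 0.0246
gripper_force: 30.0
t 8.0 TCP press xy mm [-48.8  -1. ] z 53.2 yaw rel 0.11 tilt -0.0008 F [-0.4  1.  -0.5] w 0.024572268075484068
```

```bash
for k in 1 2 3; do python3 -m creep '[[0,0,0,0.0015,0],[0,0,0,0.0015,0]]' >/dev/null; python3 pr.py; done
```

```text
t 8.1667 TCP press xy mm [-48.5  -1. ] z 51.8 yaw rel 0.12 tilt -0.0006 F [-0.4 -0.5 -0.7] w 0.024866679257936793
t 8.3333 TCP press xy mm [-48.  -1.] z 50.5 yaw rel 0.12 tilt 0.0002 F [ 0.2 -0.3 -0. ] w 0.024700204882085484
t 8.5 TCP press xy mm [-48.   -1.1] z 49.8 yaw rel 0.12 tilt -0.0002 F [-3.5 -0.1  7.1] w 0.025099449037827463
```

```bash
python3 -m creep '[[0,0.002,0.001,-0.0008,0],[0,0.004,0.001,-0.0008,0],[0,0.004,0.001,-0.0008,0]]' >/dev/null; python3 pr.py;  for k in 1 2 3; do python3 -m creep '[[0,0.001,0,0,0],[0,0.002,0,0,0]]' >/dev/null; python3 pr.py; done
```

```text
t 8.75 TCP press xy mm [-44.3  -2.1] z 50.2 yaw rel 0.11 tilt -0.0012 F [-3.2 -0.2  6.7] w 0.02489110669571091
t 8.9167 TCP press xy mm [-44.1  -2.1] z 50.2 yaw rel 0.11 tilt -0.0052 F [-9.7 -0.5 12.5] w 0.025327922620180778
t 9.0833 TCP press xy mm [-44.  -2.] z 50.1 yaw rel 0.11 tilt -0.0095 F [-15.7   0.5  17.5] w 0.025066124478139603
t 9.25 TCP press xy mm [-43.9  -2.1] z 50.0 yaw rel 0.09 tilt -0.0137 F [-20.   -0.3  21.6] w 0.025440310777554383
```

```bash
python3 -m creep '[[0,-0.003,0,-0.0005,0],[0,-0.005,0,-0.001,0],[0.05,-0.005,0,-0.001,0],[0.05,-0.005,0,-0.001,0],[0.05,-0.005,0,-0.001,0],[0.05,-0.005,0,-0.001,0],[0.05,-0.01,0,-0.03,0],[0.05,-0.02,0,-0.07,0],[0.05,-0.03,0,-0.11,0],[0.05,-0.03,0,-0.13,0]]'; python3 pr.py
python3 - <<'E'
from h import *
im,o=strips(.0392); cv2.imwrite("pics/c.png",im); print([ (np.array(a[:2])-[.5906,-.0173]) for a in o])
E
```

```text
time: 10.08
ee_pos: [0.5237, -0.0215, 0.1847]
tcp_rot: [0.0, 1.0, 0.015, 0.003]
contact_force: [1.3, 0.5, -0.5]
width: 0.0496
gripper_force: 0.0
t 10.0833 TCP press xy mm [-67.   -2.2] z 184.7 yaw rel 0.11 tilt 0.0058 F [ 1.3  0.5 -0.5] w 0.049637915185563666
0.87 [586. 140. 639. 257.] [106. 159. 189.] ctr [ 0.5155 -0.2868] size [0.1065 0.031 ] deg -11.1
0.86 [306.   3. 340. 180.] [137. 203. 234.] ctr [ 0.5988 -0.0207] size [0.1328 0.0257] deg 1.5
[array([-0.0751, -0.2695]), array([ 0.0082, -0.0034])]
```

The first strip is home: centre at about press x = 8 mm, aligned. Now the second strip.

```bash
python3 -m creep '[[0.06,-0.0815,0.283,0,13],[0.06,-0.0815,0.283,0,13],[0.06,-0.0815,0.283,0,13],[0.06,-0.0815,0.283,0,13],[0.06,-0.0815,0.283,0,13],[0.06,-0.0815,0.283,0,13],[0.06,-0.0815,0.283,0,13],[0.06,-0.0815,0.283,0,13],[0.06,-0.0815,0.283,0,13],[0.06,-0.0815,0.283,0,13]]'
python3 - <<'E'
from h import *
s,p,M=pose()
im,o=strips()
for a in o:
    u=np.array([np.cos(np.radians(a[2])),np.sin(np.radians(a[2]))]); g=np.array(a[:2])-.0496*u-p[:2]; print(M[:2,:2].T@g, np.degrees(np.arctan2(M[1,0],M[0,0]))-a[2])
print(p)
E
```

```text
time: 11.02
ee_pos: [0.45, -0.3062, 0.1789]
tcp_rot: [-0.001, 0.995, -0.098, -0.001]
contact_force: [0.0, 0.4, 0.4]
width: 0.0599
gripper_force: 0.0
0.77 [308.  43. 338. 198.] [179. 239. 251.] ctr [ 0.4998 -0.3173] size [0.1364 0.0277] deg -11.3
0.71 [247. 291. 289. 323.] [175. 179. 188.] ctr [ 0.3346 -0.2208] size [0.0581 0.0293] deg -68.4
[0.0014 0.0012] 0.04960335664510396
[-0.1567 -0.1029] 57.17642296724081
[ 0.45   -0.3062  0.1789]
```

```bash
python3 -m creep '[[0.06,0.001,0.001,0.04,0],[0.06,0.001,0.001,0.08,0],[0.06,0.001,0.001,0.12,0],[0.06,0.001,0.001,0.15,0],[0.06,0.001,0.001,0.157,0],[0.06,0.001,0.001,0.157,0],[0.06,0.001,0.001,0.157,0],[0.04,0.001,0.001,0.157,0]]'; python3 -c "
from h import *
print(pose()[1])"
```

```text
time: 11.78
ee_pos: [0.4529, -0.3086, 0.0253]
tcp_rot: [0.001, 0.995, -0.097, 0.002]
contact_force: [-0.1, -0.7, 0.1]
width: 0.0577
gripper_force: 0.0
[ 0.4529 -0.3086  0.0253]
```

```bash
python3 -m creep '[[0.04,-0.0015,0,0.006,0],[0.04,-0.0015,0,0.006,0],[0,-0.0015,0,0.006,0],[0,-0.0015,0,0.006,0],[0,-0.0015,0,0.006,0],[0,-0.0015,0,0.006,0],[0,-0.0015,0,0.006,0]]'; python3 -c "
from h import *
print(pose()[1])"
python3 -m creep '[[0,0,0,-0.03,0],[0,0,0,-0.07,0],[0,0,0,-0.11,0],[0,0,0,-0.15,0],[0,0,0,-0.16,0]]'; python3 pr.py
```

```text
time: 12.37
ee_pos: [0.4498, -0.3079, 0.0175]
tcp_rot: [0.0, 0.995, -0.098, 0.0]
contact_force: [-0.5, 0.1, 4.3]
width: 0.0257
gripper_force: 30.7
[ 0.4498 -0.3079  0.0175]
time: 12.78
ee_pos: [0.4521, -0.3097, 0.1837]
tcp_rot: [0.002, 0.995, -0.098, 0.005]
contact_force: [1.4, -0.0, -0.3]
width: 0.0256
gripper_force: 30.0
t 12.7833 TCP press xy mm [-146.9 -288.2] z 183.7 yaw rel -12.9 tilt 0.0101 F [ 1.4 -0.  -0.3] w 0.025556613770066957
```

```bash
python3 -m creep '[[0,-0.069,-0.279,0,-12.9],[0,-0.069,-0.279,0,-12.9],[0,-0.069,-0.279,0,-12.9],[0,-0.069,-0.279,0,-12.9],[0,-0.069,-0.279,0,-12.9],[0,-0.069,-0.279,0,-12.9],[0,-0.069,-0.279,0,-12.9],[0,-0.069,-0.279,0.04,-12.9],[0,-0.069,-0.279,0.08,-12.9],[0,-0.069,-0.279,0.1,-12.9]]'; python3 pr.py
```

```text
time: 13.62
ee_pos: [0.433, -0.0197, 0.073]
tcp_rot: [0.0, 1.0, 0.016, -0.002]
contact_force: [-0.8, -1.0, -0.8]
width: 0.0252
gripper_force: 30.0
t 13.6167 TCP press xy mm [-157.6    2.2] z 73.0 yaw rel 0.15 tilt -0.0049 F [-0.8 -1.  -0.8] w 0.025223865650029535
```

```bash
python3 -m creep '[[0,0,0,0.01,0],[0,0,0,0.018,0],[0,0,0,0.018,0],[0,0,0,0.018,0]]'>/dev/null; python3 pr.py
```

```text
t 13.95 TCP press xy mm [-153.9    1. ] z 59.6 yaw rel -0.01 tilt 0.0014 F [0.1 0.2 1. ] w 0.025256553813264526
```

```bash
python3 -m creep '[[0,0.02,0.0025,-0.0015,0],[0,0.04,0.0025,-0.0015,0],[0,0.06,0.0025,-0.0015,0],[0,0.08,0.0025,-0.0015,0],[0,0.095,0.0025,-0.0015,0],[0,0.105,0.0025,-0.0015,0],[0,0.105,0.0025,-0.0015,0],[0,0.105,0.0025,-0.0015,0]]'>/dev/null; python3 pr.py
for k in 1 2 3; do python3 -m creep '[[0,0,0,0.0015,0],[0,0,0,0.0015,0]]' >/dev/null; python3 pr.py; done
```

```text
t 14.6167 TCP press xy mm [-49.5  -1.3] z 61.0 yaw rel 0.01 tilt 0.0006 F [0.1 0.4 0.3] w 0.02560861438837436
t 14.7833 TCP press xy mm [-50.8  -1.3] z 58.8 yaw rel 0.01 tilt -0.0008 F [0.4 0.1 0.4] w 0.025522267833885944
t 14.95 TCP press xy mm [-50.4  -1.3] z 57.2 yaw rel 0.01 tilt -0.0005 F [0.1 0.8 0.4] w 0.025560055315722776
t 15.1167 TCP press xy mm [-50.   -1.2] z 55.7 yaw rel 0.02 tilt -0.0003 F [-1.  -0.6 -0.3] w 0.0254012648225976
```

```bash
python3 -m creep '[[0,0.002,0,0,0],[0,0.004,0,0,0],[0,0.005,0,0,0]]' >/dev/null; python3 pr.py;  for k in 1 2 3; do python3 -m creep '[[0,0.001,0,0,0],[0,0.002,0,0,0]]' >/dev/null; python3 pr.py; done
```

```text
t 15.3667 TCP press xy mm [-44.2  -1.2] z 56.0 yaw rel 0.02 tilt 0.0005 F [ 0.6  0.6 -0.7] w 0.02569786915735709
t 15.5333 TCP press xy mm [-42.7  -1.2] z 55.8 yaw rel 0.02 tilt -0.0005 F [-3.5  0.2 -0.7] w 0.025752958623342367
t 15.7 TCP press xy mm [-42.6  -1.1] z 55.1 yaw rel 0.02 tilt -0.0045 F [-6.6 -0.1  0.8] w 0.02569783066992886
t 15.8667 TCP press xy mm [-42.5  -1.1] z 54.4 yaw rel 0.01 tilt -0.0086 F [-10.2  -1.3   1.1] w 0.025639193719084456
```

```bash
python3 -m creep '[[0,-0.003,0,0,0],[0,-0.004,0,0,0],[0.05,-0.004,0,0,0],[0.05,-0.004,0,0,0],[0.05,-0.004,0,0,0],[0.05,-0.004,0,0,0],[0.05,-0.01,0,-0.03,0],[0.05,-0.02,0,-0.07,0],[0.05,-0.03,0,-0.11,0],[0.05,-0.03,0,-0.13,0]]'>/dev/null; python3 pr.py
python3 - <<'E'
from h import *
im,o=strips(.0472); cv2.imwrite("pics/d.png",im[:240]); print([ (np.array(a[:2])-[.5906,-.0173]) for a in o])
strips(.02,"wedge"); bot.camera("side"); im=bot.camera("side"); cv2.imwrite("pics/e.png",cv2.resize(im[150:260,230:390],None,fx=3,fy=3))
a=cv2.imread("pics/e.png"); d=im; 
w=cv2.imread("pics/d.png"); c=np.zeros((240+330,640,3),np.uint8); c[:240]=w; c[240:,:480]=a; cv2.imwrite("pics/de.png",c)
E
```

```text
t 16.7 TCP press xy mm [-67.8  -1.4] z 190.9 yaw rel 0.01 tilt 0.006 F [ 1.1 -0.8  0.9] w 0.04985282089099132
0.52 [339.   8. 341. 112.] [ 64.  99. 126.] ctr [ 0.6256 -0.0321] size [0.0748 0.0015] deg 2.3
0.41 [ 64.  94. 117. 236.] [ 99. 159. 199.] ctr [0.5333 0.1738] size [0.1247 0.0384] deg -1.5
[array([ 0.035 , -0.0148]), array([-0.0573,  0.1911])]
0.61 [ 66.  96. 120. 242.] [ 99. 159. 200.] ctr [0.5284 0.1925] size [0.1344 0.0427] deg -1.0
```

View pics/de.png

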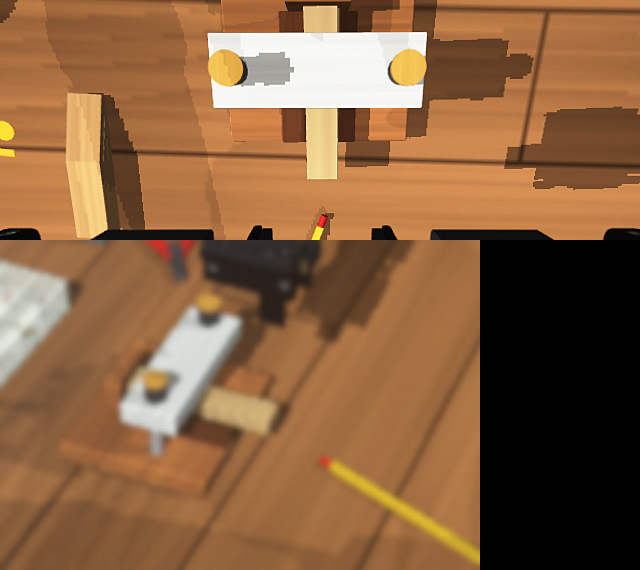

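The top view (upper half) shows the strip stack under the bar, ending at (322,179), square and home. The side view (lower half) shows two layers at (240,410). Next is the wedge.

```bash
python3 -m creep '[[0.06,-0.077,-0.218,0,2.7],[0.06,-0.077,-0.218,0,2.7],[0.06,-0.077,-0.218,0,2.7],[0.06,-0.077,-0.218,0,2.7],[0.06,-0.077,-0.218,0,2.7],[0.06,-0.077,-0.218,0,2.7],[0.06,-0.077,-0.218,0,2.7],[0.06,-0.077,-0.218,0,2.7]]'>/dev/null; python3 pr.py
python3 - <<'E'
from h import *
i=bot.camera_info("wrist")
print(pose()[1]); im,o=strips(0.01,"wedge"); cv2.imwrite("pics/f.png",im[:330])
for l,z in(("wedge",0),("wedge_nose",0)):
    for d in bot.pinpoint("wrist",l)[:2]: print(l,d["score"],d["xy"],onz("wrist",d["xy"],z,i))
E
```

```text
t 17.6667 TCP press xy mm [-147.   217.7] z 184.4 yaw rel -2.47 tilt -0.0023 F [ 0.1 -0.5 -0.3] w 0.05991287753703354
[0.4374 0.1961 0.1844]
0.93 [296.   0. 335. 158.] [159. 233. 253.] ctr [0.5244 0.1977] size [0.1298 0.031 ] deg -0.8
0.91 [295. 198. 326. 322.] [216.  81. 186.] ctr [0.3503 0.2062] size [0.1354 0.0309] deg 0.6
wedge 0.87 [311.0, 221.5] [0.3912 0.2059 0.    ]
wedge_nose 0.92 [315.1, 318.9] [0.278 0.204 0.   ]
```

View pics/f.png

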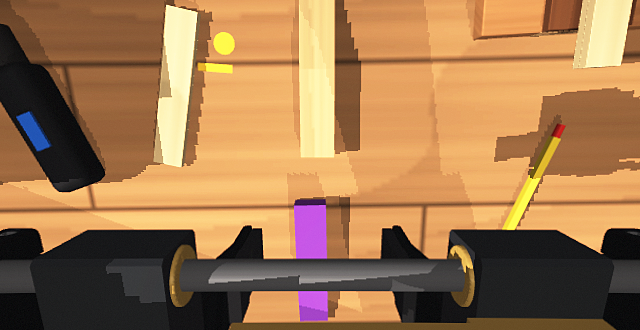

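The pale wedge runs up the middle, with its butt end at (317,157). The purple look-alike is behind it at (311,260), and the engraver is at far left. I'll grip the pale one 25 mm in from the butt end.

```bash
python3 - <<'E'
from h import *
im=cv2.imread("pics/f.png").astype(int); s,p,M=pose()
def mid(r):
    row=im[r]; m=(row[:,0]>110)&(row[:,1]>190); m[:285]=0;m[345:]=0; x=np.nonzero(m)[0]; return x.min(),x.max()
for r in (60,100,150):
    a,b=mid(r); print(r,a,b,onz("wrist",(a,r),.02)[:2],onz("wrist",(b,r),.02)[:2])
e=onz("wrist",(317,157.5),.02); print(e); 
for l in (.025,): print(M[:2,:2].T@(e[:2]+[l,0]-p[:2]),p,np.degrees(np.arctan2(M[1,0],M[0,0])))
E
```

```text
60 299 333 [0.5444 0.2086] [0.5438 0.18  ]
100 300 333 [0.512  0.2091] [0.5114 0.1804]
150 285 334 [0.4689 0.2243] [0.468  0.1801]
[0.4615 0.1956 0.02  ]
[ 0.0474 -0.0031] [0.439  0.1934 0.1851] -1.1834215164302355
```

```bash
python3 -m creep '[[0.06,0.04,-0.002,0.02,0],[0.06,0.0475,-0.002,0.06,0],[0.06,0.0475,-0.002,0.1,0],[0.06,0.0475,-0.002,0.14,0],[0.06,0.0475,-0.002,0.157,0],[0.06,0.0475,-0.002,0.157,0],[0.05,0.0475,-0.002,0.157,0],[0.05,0.0475,-0.002,0.157,0]]'; python3 -c "
from h import *
print(pose()[1])"
```

```text
time: 18.53
ee_pos: [0.4878, 0.1962, 0.0304]
tcp_rot: [-0.0, 1.0, -0.01, 0.001]
contact_force: [0.1, -0.8, -0.1]
width: 0.0535
gripper_force: 0.0
[0.4878 0.1962 0.0304]
```

```bash
python3 -m creep '[[0.05,-0.001,0.001,0.01,0],[0.05,-0.001,0.001,0.01,0],[0,-0.001,0.001,0.01,0],[0,-0.001,0.001,0.01,0],[0,-0.001,0.001,0.01,0],[0,-0.001,0.001,0.01,0],[0,-0.001,0.001,0.01,0]]'; python3 -c "
from h import *
print(pose()[1])"
python3 -m creep '[[0,0,0,0,0],[0,0,0,-0.03,0],[0,0,0,-0.07,0],[0,0,0,-0.1,0],[0,0,0,-0.1,0]]'; python3 pr.py
```

```text
time: 19.12
ee_pos: [0.4855, 0.1959, 0.0194]
tcp_rot: [-0.0, 1.0, -0.009, 0.001]
contact_force: [-0.6, 0.3, 2.8]
width: 0.03
gripper_force: 29.6
[0.4855 0.1959 0.0194]
time: 19.53
ee_pos: [0.4891, 0.1969, 0.1252]
tcp_rot: [-0.002, 1.0, -0.009, 0.005]
contact_force: [1.6, 2.1, -0.0]
width: 0.03
gripper_force: 29.6
t 19.5333 TCP press xy mm [-95.3 217. ] z 125.2 yaw rel -2.69 tilt 0.0105 F [ 1.6  2.1 -0. ] w 0.029990434064212645
```

```bash
python3 -m creep '[[0,-0.03,0.03,0,-2.7],[0,-0.03,0.07,0,-2.7],[0,-0.03,0.11,0,-2.7],[0,-0.03,0.15,0,-2.7],[0,-0.03,0.19,0,-2.7],[0,-0.03,0.22,0,-2.7],[0,-0.03,0.22,0,-2.7],[0,-0.03,0.22,0.03,-2.7],[0,-0.03,0.22,0.045,-2.7],[0,-0.03,0.22,0.045,-2.7]]'>/dev/null; python3 pr.py; python3 -m creep '[[0,0,0,0,0],[0,0,0,0,0]]'>/dev/null; python3 pr.py
```

```text
t 20.3667 TCP press xy mm [-143.    -2.8] z 70.3 yaw rel -0.01 tilt -0.0075 F [-0.7 -0.  -0.1] w 0.02951618287023429
t 20.5333 TCP press xy mm [-139.    -2.6] z 74.5 yaw rel 0.04 tilt 0.0008 F [-1.2  0.7  0.4] w 0.030070281171229323
```

```bash
python3 -m creep '[[0,0,-0.0015,0.003,0],[0,0,-0.0015,0.006,0],[0,0,-0.0015,0.006,0]]'>/dev/null; python3 pr.py; for k in 1 2 3; do python3 -m creep '[[0,0,0,0.001,0],[0,0,0,0.001,0]]' >/dev/null; python3 pr.py; done
```

```text
t 20.7833 TCP press xy mm [-139.4   -1. ] z 67.9 yaw rel 0.05 tilt 0.0004 F [-0.4 -0.  -0.2] w 0.02968145525508293
t 20.95 TCP press xy mm [-139.5   -1.2] z 66.9 yaw rel 0.02 tilt 0.0002 F [-0.4 -0.1 -0.9] w 0.030090308516027356
t 21.1167 TCP press xy mm [-139.6   -1.3] z 65.8 yaw rel 0.02 tilt 0.0 F [-0.1  0.2 -0.5] w 0.029939326129908878
t 21.2833 TCP press xy mm [-139.6   -1.3] z 64.7 yaw rel 0.02 tilt -0.0002 F [ 0.8  0.3 -0.8] w 0.02998057811149783
```

```bash
for k in 1 2 3 4; do python3 -m creep '[[0,0,0,0.001,0],[0,0,0,0.001,0]]' >/dev/null; python3 pr.py; done
```

```text
t 21.45 TCP press xy mm [-139.5   -1.3] z 63.8 yaw rel 0.02 tilt 0.0002 F [ 0.4 -0.2 -0.1] w 0.029893247474831946
t 21.6167 TCP press xy mm [-139.5   -1.2] z 62.9 yaw rel 0.02 tilt 0.0002 F [-0.9  0.8  1. ] w 0.02955165389150544
t 21.7833 TCP press xy mm [-139.5   -1.1] z 61.9 yaw rel 0.03 tilt 0.0002 F [-1.1  0.1  1.9] w 0.03001477547382138
t 21.95 TCP press xy mm [-139.5   -0.9] z 60.9 yaw rel 0.05 tilt 0.0001 F [-2.2  1.2  2. ] w 0.0298091605884281
```

```bash
python3 -m creep '[[0,0,0,-0.003,0],[0,0,0,-0.004,0],[0,0.01,0,-0.004,0],[0,0.02,0,-0.004,0],[0,0.03,0,-0.004,0],[0,0.04,0,-0.004,0],[0,0.05,0,-0.004,0],[0,0.05,0,-0.004,0]]' >/dev/null; python3 pr.py; for k in 1 2 3; do python3 -m creep '[[0,0,0,0.001,0],[0,0,0,0.001,0]]' >/dev/null; python3 pr.py; done
python3 - <<'E'
from h import *
im=bot.camera("side"); s=bot.camera("scene"); a=cv2.resize(im[150:260,230:390],None,fx=3,fy=3,interpolation=2); b=cv2.resize(s[200:280,270:400],None,fx=3.5,fy=3.5,interpolation=2)
c=np.zeros((600,480,3),np.uint8); c[:330]=a; c[330:330+270,:455]=b[:270]; cv2.imwrite("pics/g.png",c)
E
```

```text
t 22.6167 TCP press xy mm [-86.9  -1.2] z 65.0 yaw rel 0.03 tilt 0.0019 F [-0.2 -0.5 -1.1] w 0.030208919924172465
t 22.7833 TCP press xy mm [-89.9  -1.2] z 63.4 yaw rel 0.02 tilt -0.0009 F [ 0.7 -0.  -0.5] w 0.029364566689358218
t 22.95 TCP press xy mm [-90.   -1.2] z 63.0 yaw rel 0.02 tilt -0.0005 F [-1.7 -0.1  1.3] w 0.02975074588093567
t 23.1167 TCP press xy mm [-90.2  -1. ] z 62.2 yaw rel 0.03 tilt -0.0008 F [-3.8  1.4  5.9] w 0.029985211010814528
```

View pics/g.png

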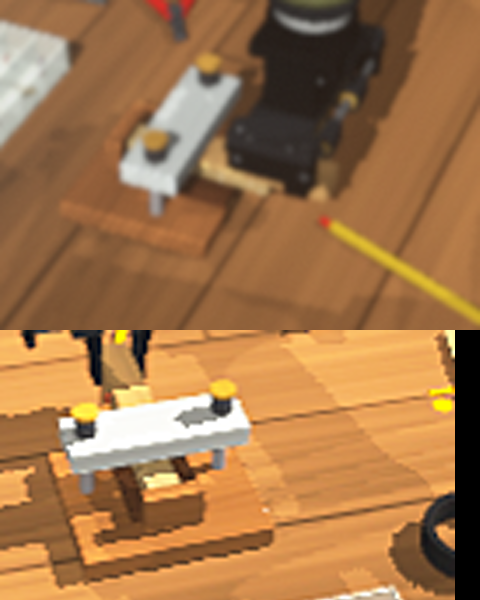

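The side view (top) and scene view (bottom) show the wedge in hand entering under the bar on the stack, at (230,165) in the side view. It touched down at TCP z of about 63 mm, so the stack top is about 44 mm and roughly 16 mm is left. Now I push in by feel.

```bash
python3 -m creep '[[0,0,0,-0.0005,0],[0,0.005,0,-0.0005,0],[0,0.01,0,-0.0005,0],[0,0.015,0,-0.0005,0],[0,0.015,0,-0.0005,0]]' >/dev/null; python3 pr.py; for k in 1 2 3 4; do python3 -m creep '[[0,0.0015,0,0,0],[0,0.003,0,0,0]]' >/dev/null; python3 pr.py; done
```

```text
t 23.6333 TCP press xy mm [-73.9  -1.5] z 62.8 yaw rel 0.0 tilt -0.0001 F [-3.8 -0.8  5.7] w 0.029761902179461903
t 23.8 TCP press xy mm [-72.5  -1.5] z 62.7 yaw rel 0.0 tilt -0.003 F [-8.7  0.2 10.1] w 0.029694256855437338
t 23.9667 TCP press xy mm [-70.   -1.5] z 62.8 yaw rel 0.0 tilt -0.0039 F [-11.5   1.3  13.5] w 0.030135006273314124
t 24.1333 TCP press xy mm [-69.2  -1.2] z 62.6 yaw rel 0.02 tilt -0.0092 F [-16.3   0.9  18.9] w 0.029425711266729552
t 24.3 TCP press xy mm [-68.6  -1.1] z 62.4 yaw rel 0.03 tilt -0.0144 F [-22.3  -0.3  23.2] w 0.029905102470548773
```

```bash
for k in 1 2 3; do python3 -m creep '[[0,0,0,-0.001,0],[0,0,0,-0.001,0]]' >/dev/null; python3 pr.py; done
```

```text
t 24.4667 TCP press xy mm [-67.4  -1.1] z 62.6 yaw rel 0.01 tilt -0.0113 F [-14.8   0.9  13.5] w 0.029732067836227918
t 24.6333 TCP press xy mm [-66.4  -1.2] z 62.9 yaw rel 0.01 tilt -0.0088 F [-8.9 -0.5  4.4] w 0.029687402966643253
t 24.8 TCP press xy mm [-66.   -1.3] z 63.2 yaw rel 0.01 tilt -0.0079 F [-5.6  0.3 -1.2] w 0.029379819493520233
```

```bash
for k in 1 2 3 4; do python3 -m creep '[[0,0.0015,0,-0.0005,0],[0,0.003,0,-0.001,0]]' >/dev/null; python3 pr.py; done
```

```text
t 24.9667 TCP press xy mm [-63.5  -1.4] z 63.5 yaw rel 0.01 tilt -0.0091 F [-5.1 -0.4 -5.8] w 0.029571716247266802
t 25.1333 TCP press xy mm [-61.1  -1.4] z 64.1 yaw rel 0.01 tilt -0.0106 F [-6.8  0.6 -6.1] w 0.0294469621163281
t 25.3 TCP press xy mm [-58.8  -1.4] z 64.6 yaw rel 0.0 tilt -0.0122 F [-7.4  0.  -7.2] w 0.029662318317001272
t 25.4667 TCP press xy mm [-56.5  -1.5] z 65.1 yaw rel -0.0 tilt -0.0138 F [-7.4 -0.1 -7.7] w 0.0294930537963488
```

```bash
for k in 1 2 3; do python3 -m creep '[[0,0,0,0.0007,0],[0,0,0,0.0007,0]]' >/dev/null; python3 pr.py; done
```

```text
t 25.6333 TCP press xy mm [-55.9  -1.4] z 64.7 yaw rel 0.01 tilt -0.0124 F [-7.5 -0.  -6.9] w 0.029897909191961544
t 25.8 TCP press xy mm [-55.8  -1.4] z 64.2 yaw rel 0.01 tilt -0.0121 F [-7.8 -1.1 -6. ] w 0.029677971452934944
t 25.9667 TCP press xy mm [-55.6  -1.4] z 63.8 yaw rel 0.0 tilt -0.0117 F [-6.8  1.2 -3.7] w 0.03030984221260551
```

```bash
for k in 1 2; do python3 -m creep '[[0,0,0,0.0008,0],[0,0,0,0.0008,0]]' >/dev/null; python3 pr.py; done
python3 v.py k
python3 - <<'E'
import cv2,numpy as np
from h import *
sd=bot.camera("side"); cv2.imwrite("pics/side1.png",sd)
k=cv2.imread("pics/k.png")[:230,100:540]; c=np.zeros((600,720,3),np.uint8); c[:230,:440]=k
c[235:235+360,:350]=cv2.resize(cv2.imread("pics/side0.png")[155:245,240:328],(350,360),interpolation=2)
c[235:235+360,360:710]=cv2.resize(sd[155:245,240:328],(350,360),interpolation=2); cv2.imwrite("pics/k2.png",c)
# bar image shift, subpixel
a=cv2.cvtColor(cv2.imread("pics/side0.png"),6).astype(np.float32); b=cv2.cvtColor(sd,6).astype(np.float32)
I=bot.camera_info("side")
import math
t=.029;X=np.array([.5906,-.0173]);Rm=np.array([[math.cos(t),-math.sin(t)],[math.sin(t),math.cos(t)]])
pt=lambda x,y,z:proj("side",[*(X+Rm@np.array([x,y])),z],I)
for y in(.072,.0,-.05): print(pt(0.05,y,.08),pt(0,y,.08),pt(0,y,.083),pt(0.025,y,.104))
E
```

```text
t 26.1333 TCP press xy mm [-55.6  -1.4] z 63.7 yaw rel -0.0 tilt -0.0116 F [-10.    0.    0.1] w 0.029602839269737516
t 26.3 TCP press xy mm [-55.5  -1.4] z 63.7 yaw rel -0.0 tilt -0.0117 F [-11.1  -0.1   6.1] w 0.02941993568903132
press 0.76 [66.7, 1.7, 556.0, 187.6]
block 0.92 [256.5, 145.2, 376.1, 190.4]
[269.267  202.8779] [287.1689 207.9084] [287.1516 207.0103] [277.924  198.1263]
[281.0335 186.713 ] [298.3684 191.39  ] [298.3679 190.5023] [289.552  181.8736]
[288.6928 176.1858] [305.6557 180.6392] [305.6655 179.7591] [297.1145 171.2992]
```

View pics/k2.png

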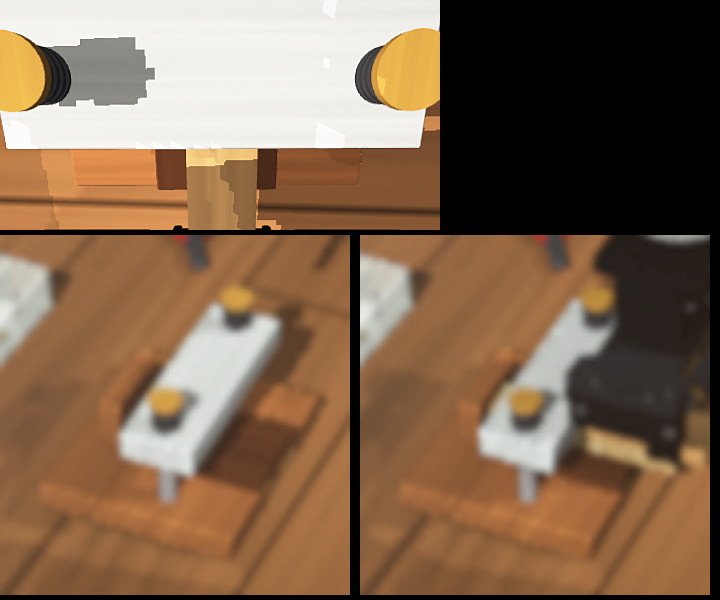

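The top picture (wrist) shows the bar's front edge from (5,148) to (420,147) with the wedge under it. The side pair shows the bar's near end about 3 zoomed px higher than before, roughly 2.5 mm. I'll measure that more closely.

```bash
python3 - <<'E'
from h import *; import json,math
from scipy.optimize import least_squares
I=json.load(open("k.json")); im=cv2.cvtColor(cv2.imread("pics/k.png"),6).astype(int)
for r in(140,144): x=np.nonzero(cv2.imread("pics/k.png")[r].min(1)>185)[0]; print(r,x.min(),x.max())
t=.029;X=np.array([.5906,-.0173])
def W(dx,dy,x,y,z): c,s=math.cos(t),math.sin(t); return [X[0]+dx+c*x-s*y,X[1]+dy+s*x+c*y,z]
ob=[((105,148),0,.075,.08),((520,147),0,-.075,.08)]
f=lambda v:np.concatenate([proj("",W(v[0],v[1],x,y,z+v[2]),I)-np.array(p) for p,x,y,z in ob])
r=least_squares(f,[0,0,.003]); print("bar fit dx dy rise mm",r.x*1e3,r.fun.round(1))
ob=[((256.5,189),-.03,.032,0),((376.5,189),-.03,-.032,0)]
r=least_squares(f,[0,0,.03]); print("block fit dx dy ztop mm",r.x*1e3,r.fun.round(1))
a=cv2.cvtColor(cv2.imread("pics/side0.png"),6).astype(np.float32); b=cv2.cvtColor(cv2.imread("pics/side1.png"),6).astype(np.float32)
for nm,(x0,y0,x1,y1) in {"bar end":(268,203,292,216),"bar end2":(266,206,290,217),"base":(250,217,300,240),"tray":(240,160,256,190)}.items():
    w=np.eye(2,3,dtype=np.float32)
    cc,w=cv2.findTransformECC(np.ascontiguousarray(a[y0:y1,x0:x1]),np.ascontiguousarray(b[y0-4:y1+4,x0-4:x1+4]),np.array([[1,0,4],[0,1,4]],np.float32),cv2.MOTION_TRANSLATION,(3,200,1e-5),None,1)
    print(nm,round(cc,4),w[:,2]-4)
E
```

```text
140 105 520
144 106 519
bar fit dx dy rise mm [0.6817 0.2996 2.9287] [ 0.  -0.4  0.   0.4]
block fit dx dy ztop mm [ 1.0985 -0.1862 30.6733] [ 0.  0. -0. -0.]
bar end 0.9788 [-0.2301 -0.5578]
bar end2 0.9905 [-0.148  -0.7347]
base 0.9747 [0.0113 0.1623]
tray 0.9992 [ 0.015  -0.0299]
```

```bash
python3 -m creep '[[0,0,0,0,0],[0,0,0,0,0],[0,0,0,0,0],[0,0,0,0,0],[0,0,0,0,0],[0,0,0,0,0]]'; python3 pr.py; python3 -c "
from bench import bot
print(bot.sign_off())"
```

```text
time: 27.0
ee_pos: [0.5351, -0.0203, 0.0637]
tcp_rot: [0.0, 1.0, 0.014, -0.006]
contact_force: [-11.0, -0.2, 4.2]
width: 0.0298
gripper_force: 30.0
t 27.0 TCP press xy mm [-55.6  -1.4] z 63.7 yaw rel -0.0 tilt -0.0116 F [-11.   -0.2   4.2] w 0.029791790940989774
the job is handed in; nothing more can be done
None
```

I handed the job in at 27 s of the 72 s: two strips are home against the stop, and the gripper still holds the wedge driven in nose first, with the bar up about 2.5–3 mm by two camera estimates; sign-off returned no verdict.

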